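# Sort the vegetables off the chopping board

## Robot

A 6-joint arm with a two-finger parallel gripper is mounted at the origin on the work surface. World frame = base frame: x ahead of the robot, y to its left, z up, the work surface at z = 0. Lengths are in mm, angles in rad, forces in N, time in s.
With the tool pointing down it reaches from about 350 to 775 mm from the base axis. Payload 7.3 kg.
Tool frame: the origin (TCP) lies midway between the tips of the shut fingers; the grasp point (between the pads) lies 19 mm behind it; z points along the fingers, y is the line along which they close (so a half turn about z gives the same grasp; the last joint's range is limited). The gripper opens to 92 mm and grips with 3 to 60 N. Pads are 19 mm wide; open, the fingers measure 130 mm over their backs; the gripper's body (75 mm by 190 mm) begins 47 mm behind the grasp point.
Start: joints at [0.983, 0.342, 1.524, -0, 1.275, -0.146], TCP at [224.462, 474.618, 226.741] pointing down, gripper open.
Joint ranges: [-2.53, 2.53], [-0.77, 2.02], [0.04, 2.7], [-1, 4.14], [0.28, 2.66], [-3.11, 3.11]. Speed limits (rad/s): [2.57, 2.57, 3.14, 3.14, 3.14, 3.14].

## Interface

Orientations are given as [roll, pitch, yaw] about the fixed x, y, z axes, in that order (R = Rz(yaw) Ry(pitch) Rx(roll)).
In Python, from plant import monitor, optics, workorder gives the robot as it stands. The module is installed in compiled form; this text tells all that it offers.
- The arm moves only by the tool servo_tool, never from a script. Its arguments are lists of equal length, an entry for each row: "linear": the shift along the tool's x, y, z as a fraction of full scale, a list of three; "spin": the turn about the tool's z as a fraction of full scale. In form: {"linear": [[dx, dy, dz], ...], "spin": [spin, ...]}. A call has exactly 8 rows; each row shifts and turns the commanded pose from where the row before left it, along the tool's axes as they then stand; what a row does not reach is not made up. Full scale, the value 1, is 200 mm for a shift and 90 degrees for a turn. A row lasts 1/8 s, in which the tool goes at most 62.5 mm and 10.7 degrees, less where a joint would pass 70% of its speed; a pose out of reach is approached as far as the arm can. A call with a number of a shift or a turn outside -1 to 1 is refused whole. A call with a gripper value outside its range is refused whole. "hand" is the opening, from -1 (shut) to 1 (fully open), set as the call begins (left out, the last holds). The fingers move at their own pace and stop on an object; the grip force is fixed at half the most. Time passes only in rows, so rows that do not move let the fingers close, or fill a call up. It gives the time, the measured TCP pose, the force, the opening and the grip force at its end, in the units of the state.
- monitor.get_obs(): the state, without advancing time (a new reading comes with each control period).
- optics.capture(name): name is "side" or "top" or "wrist"; returns a dict with "frame" (420x560x3 uint8, blue, green, red), "K" (3x3 intrinsics, pixels), "world_to_cam" (4x4, takes a point from world to camera coordinates). Camera axes: x right, y down, z forward; pixel columns grow to the right and rows downward; lengths in mm; the calibration is good to about 2 mm. A picture is of the moment at which its call begins. There is no depth.
- workorder.close_job(): hands the job in; it is judged then, once.
The state is a dict: "time": time; "joint_positions": joint angles; "dq": joint speeds; "tau": joint torques, N m; "tool_pos": TCP position; "tcp_rot": TCP orientation; "contact_force": force on the tool from outside, world axes, zero at the start; "moment": the same for the moment, N m; "grip_width": finger opening in mm; "finger_force": force on a finger pad.
Only numpy, scipy, OpenCV 4.12 (cv2) and the standard library are available. Lean on these libraries where they do the work, as an engineer would, in place of code of your own. Each camera call takes 0.05 s, during which the arm holds its last target. There are 200 camera calls.

## Task

Clear the chopping board by sorting the vegetables into the white crockery: lay both carrots side by side on the square plate, flat on it inside the rim, put both onions next to each other on the floor of the round bowl, and lay the leek down flat in the oblong dish. Leave the salt and pepper pots standing where they are.

Things in the scene. Friction and masses are not known exactly. Their poses are not given: they have to be found in the camera images.
- carrot_a: An orange peeled carrot, lying on the board. About 106 mm long; its thick part (23 mm wide and high) runs from 40 mm behind the origin to 18 mm ahead, then it thins to a tip 65 mm ahead (16 mm wide at most there). Origin on its axis near the centre of mass, 11.5 mm above what it lies on; x points to the thin tip, z up. It has a flat underside and does not roll. Mass 40 to 85 g.
- carrot_b: A second carrot, the same as carrot_a in every way; its tip may point the other way. Origin on its axis near the centre of mass, 11.5 mm above what it lies on; x points to the thin tip, z up. It has a flat underside and does not roll. Mass 40 to 85 g.
- onion_a: A whole brown onion standing on its flat root end on the board, 44 mm in diameter, body 37 mm high with a narrow dry neck 9 mm higher. Origin at its widest height on its axis, 18 mm above what it stands on; z up through the neck. Mass 50 to 100 g.
- onion_b: A second onion, the same as onion_a. Origin at its widest height, 18 mm above what it stands on; z up.
- leek: A cut length of leek, a cylinder 85 mm long and 32 mm in diameter lying on the board, white at one end and pale green at the other. Origin at its middle on its axis, 16 mm above what it lies on; x along its length to the green end. It has small flats and does not roll by itself. Mass 50 to 100 g.
- plate: The square plate, white ceramic, 170 by 170 mm, with a low rim 6 mm wide and 14 mm high. Its flat inside (158 by 158 mm) is 8 mm above the counter. Origin at the centre of its underside, on the counter; x and y along its sides, z up. It does not move.
- bowl: The round straight-sided bowl, white ceramic, 160 mm across outside and 42 mm high, wall 6 mm; its flat floor, 144 mm across, is 6 mm above the counter. Origin at the centre of its underside, on the counter, z up. It does not move.
- dish: The oblong dish, white ceramic, 160 mm (along its x) by 110 mm (along its y), 32 mm high, wall 6 mm; its flat floor, 148 by 98 mm, is 6 mm above the counter. Origin at the centre of its underside, on the counter, z up. It does not move.
- salt: The salt pot, a loose white cylinder with a steel cap, 43 mm in diameter, 70 mm high, on the counter beyond the board. Origin at the centre of its underside. Bystander: not to be moved or knocked over.
- pepper: The pepper pot, a loose waisted dark wooden pot, 46 mm in diameter, 77 mm high, on the counter beyond the board. Origin at the centre of its underside. Bystander: not to be moved or knocked over. (The vegetables all start on the chopping board, a fixed bamboo block 200 by 420 mm whose top is 40 mm above the counter. A knife up to 20 mm high lies at the far edge of the counter, out of the way.)

How it is judged (in metres and radians):
At the end, for the whole second after the job is handed in: Both carrots lie flat (within 0.045 rad) on the plate's floor, neither propped on the rim nor on the other; both onions rest on the bowl's floor inside its wall; the leek lies flat (within 0.15 rad) on the floor of the oblong dish; all released and at rest (under 0.03 m/s) (x of carrot_a in the frame of plate between -0.075 and 0.075 m and y of carrot_a in the frame of plate between -0.075 and 0.075 m and z of carrot_a in the frame of plate between 0.016 and 0.0225 m and angle between carrot_a's own x axis and vertical between 1.5258 and 1.6158 rad and x of carrot_b in the frame of plate between -0.075 and 0.075 m and y of carrot_b in the frame of plate between -0.075 and 0.075 m and z of carrot_b in the frame of plate between 0.016 and 0.0225 m and angle between carrot_b's own x axis and vertical between 1.5258 and 1.6158 rad and horizontal distance between each of onion_a, onion_b and bowl below 0.06 m and z of onion_a in the frame of bowl between 0.015 and 0.036 m and z of onion_b in the frame of bowl between 0.015 and 0.036 m and x of leek in the frame of dish between -0.07 and 0.07 m and y of leek in the frame of dish between -0.045 and 0.045 m and z of leek in the frame of dish between 0.014 and 0.03 m and angle between leek's own x axis and vertical between 1.4208 and 1.7208 rad and linear speed of each of carrot_a, carrot_b, onion_a, onion_b, leek below 0.03 m/s); the robot touches nothing.
It fails at once if the salt pot is pushed more than 30 mm or tipped (distance of salt from where it was at the start of the episode above 0.03 m or angle between salt's own z axis and vertical above 0.5 rad).
It fails at once if the pepper pot is pushed more than 30 mm or tipped (distance of pepper from where it was at the start of the episode above 0.03 m or angle between pepper's own z axis and vertical above 0.5 rad).
It also fails if it takes over 115 s, if anything falls off the work surface, if the arm or the gripper's body presses on something with over 40 N, if the wrist force passes 120 N, or if a joint passes its speed limit or range.

## Working session

There is one attempt and no reset: what is moved stays moved. The work goes in short steps, Python scripts to look and compute and a tool call to move; the robot and the scene stay as the last step left them, time stands still between calls to the robot, and variables do not carry over. Pictures are saved under pics/ and viewed, at most 14 in all, crops included, and the job is handed in when it is done.

Besides the shell and the picture viewer there is one more tool, called after "Request:" as name(argument=value, ...) on one line, values as JSON. servo_tool: Moves the arm, as the interface text tells. Shift numbers are shares of 200 mm and turn numbers shares of 90 degrees, none past 1 either way. Its arguments: {"type":"object","properties":{"linear":{"type":"array","items":{"type":"array","items":{"type":"number","minimum":-1,"maximum":1}}},"spin":{"type":"array","items":{"type":"number","minimum":-1,"maximum":1}},"hand":{"type":"number"}},"required":["linear","spin"]}

```bash
mkdir -p pics; python3 - <<'E'
from plant import monitor, optics
import cv2,numpy as np
o=monitor.get_obs();print(o)
for n in("top","side"):
    c=optics.capture(n);cv2.imwrite(f"pics/{n}0.png",c["frame"]);print(n,c["K"].tolist(),np.round(c["world_to_cam"],4).tolist())
    np.savez(f"{n}.npz",**c)
E
```

```text
{'time': 0.0, 'joint_positions': array([ 9.82992994e-01,  3.42703307e-01,  1.52499601e+00,  1.43317607e-05,
        1.27538934e+00, -1.45985855e-01]), 'dq': array([1.43434025e-03, 6.77173067e-04, 4.89805246e-06, 9.00459752e-04,
       7.64562856e-04, 8.38179660e-04]), 'tau': array([-1.83052503e-03, -4.31229794e+01, -2.44220513e+01,  7.15612387e-02,
        5.61025995e-02, -9.45713396e-05]), 'tool_pos': array([224.22936442, 474.27041504, 226.06236886]), 'tcp_rot': array([-3.14011456e+00, -2.31178426e-04,  2.69977082e+00]), 'contact_force': array([-0.26326525, -0.66790289,  0.15642068]), 'moment': array([-0.01206276,  0.04741408,  0.05206772]), 'finger_force': 0.0, 'grip_width': 91.85975978137544}
top [[412.3802659271872, 0.0, 285.21158672449906], [0.0, 412.3802659271872, 209.2377752356053], [0.0, 0.0, 1.0]] [[0.0055, -1.0, 0.0005, 8.375], [-0.9773, -0.0055, -0.2118, 613.0344], [0.2118, 0.0007, -0.9773, 902.9127], [0.0, 0.0, 0.0, 1.0]]
side [[546.152933383532, 0.0, 280.64182426877824], [0.0, 546.152933383532, 215.5746514384952], [0.0, 0.0, 1.0]] [[0.9852, -0.1709, -0.0105, -584.8495], [-0.0966, -0.5042, -0.8582, 107.4364], [0.1414, 0.8465, -0.5132, 1409.4645], [0.0, 0.0, 0.0, 1.0]]
```

View pics/top0.png

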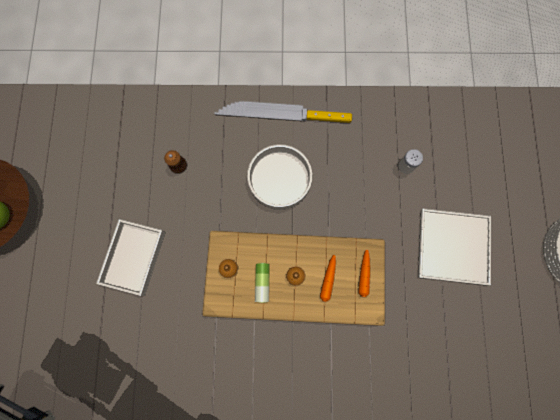

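View pics/side0.png

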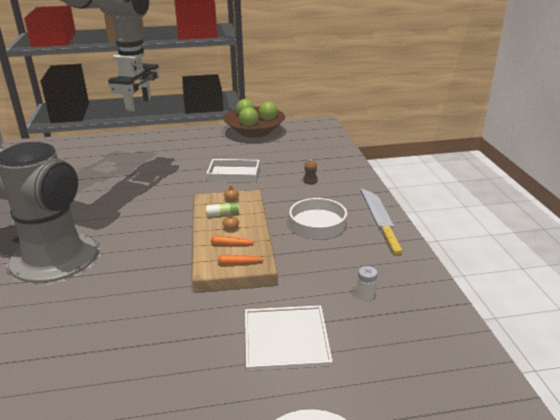

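The top view shows everything: onions at about (228,268) and (296,276), leek (262,283), carrots (328,278) and (365,273), dish (130,257), bowl (280,177), plate (455,246), pepper (175,161) and salt (411,160). I'll enlarge it for exact corners.

```bash
python3 - <<'E'
import cv2,numpy as np
f=np.load("top.npz")["frame"]
cv2.imwrite("pics/board.png",cv2.resize(f[225:330,200:390],None,fx=4,fy=4,interpolation=cv2.INTER_CUBIC))
a=cv2.resize(f[200:310,90:170],None,fx=4,fy=4,interpolation=cv2.INTER_CUBIC)
b=cv2.resize(f[200:310,413:497],None,fx=4,fy=4,interpolation=cv2.INTER_CUBIC)
cv2.imwrite("pics/pd.png",np.hstack([a,b]))
E
```

```text
(no output)
```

View pics/board.png

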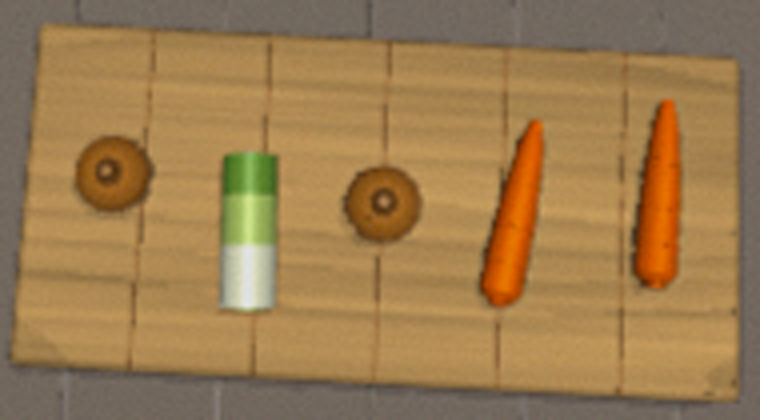

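View pics/pd.png

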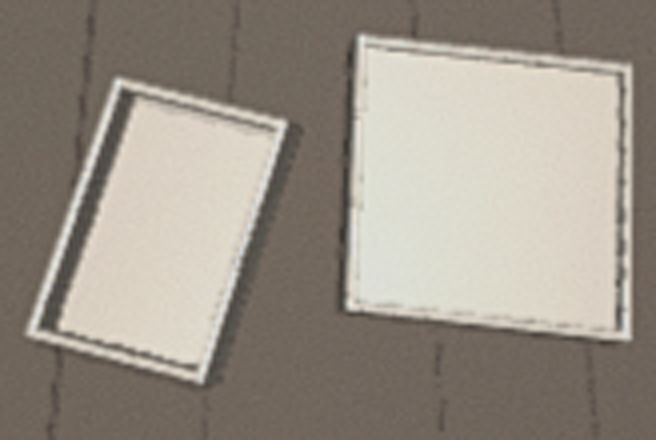

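The board crop gives: onions at (114,173) and (382,204), leek ends (250,153)–(248,311), and carrots tip/tail (537,122)/(501,304) and (668,101)/(656,287). In the second crop, the dish corners are (117,79), (288,123), (204,383), (28,333), and the plate corners are (358,36), (631,64), (630,340), (346,310).

```bash
cat > h.py <<'E'
import numpy as np,cv2
def proj(c,u,v,z):
    K=c["K"];T=c["world_to_cam"];R=T[:3,:3];t=T[:3,3]
    d=R.T@np.linalg.solve(K,[u,v,1.]);o=-R.T@t
    return (o+d*(z-o[2])/d[2])[:2]
E
python3 - <<'E'
from h import *
c=np.load("top.npz")
def p(x,y,ox,oy,z): return proj(c,(x+.5)/4-.5+ox,(y+.5)/4-.5+oy,z)
B=lambda x,y,z:p(x,y,200,225,z)
print("onA",B(114,173,58),"onB",B(382,204,58))
a,b=B(250,153,56),B(248,311,56);d=a-b;print("leek",(a+b)/2,np.linalg.norm(d),np.degrees(np.arctan2(d[1],d[0])))
for n,t,e in(("c1",(537,122),(501,304)),("c2",(668,101),(656,287))):
    t=B(*t,50);e=B(*e,52);d=t-e;print(n,e+d*41/106,np.linalg.norm(d),np.degrees(np.arctan2(d[1],d[0])))
D=np.array([p(x,y,90,200,32) for x,y in((117,79),(288,123),(204,383),(28,333))]);print("dish",D.mean(0),D.tolist())
P=np.array([p(x-320,y,413,200,14) for x,y in((358,36),(631,64),(630,340),(346,310))]);print("plate",P.mean(0),P.tolist())
f=c["frame"]
print("board",[B(x,y,40).round(1) for x,y in((41,26),(738,58),(738,400),(12,364))])
for n,(u,v,z) in dict(pep=(173,156,77),salt=(413,157,70)).items(): print(n,proj(c,u,v,z))
w=f[140:215,240:320].min(2)>150
cn=max(cv2.findContours(w.astype(np.uint8),0,2)[0],key=cv2.contourArea)
(e,s,_)=cv2.fitEllipse(cn);print(e,s,"bowl",proj(c,e[0]+240,e[1]+140,42),[np.linalg.norm(proj(c,e[0]+240+s[0]/2,e[1]+140,42)-proj(c,e[0]+240-s[0]/2,e[1]+140,42))])
E
```

```text
onA [476.09723605 142.15361103] onB [459.35233641 -11.73807693]
leek [443.6712509   64.16916349] 88.91330318242191 0.2670789026936161
c1 [443.95981636 -88.32863064] 106.14734178744554 -12.35416344434007
c2 [ 454.96602607 -172.26702938] 107.01373286824192 -5.9447118680361495
dish [503.55341426 380.54399584] [[592.9135475692076, 414.01335899835027], [566.5781029239565, 308.76921998842965], [413.3288095193991, 347.060666068329], [441.3931970125069, 452.3327382959548]]
plate [ 535.36406201 -402.30262651] [[627.6384255249791, -327.44489829961555], [610.890530458025, -494.8533838299116], [443.1009682862746, -477.51156525326184], [459.82632377606143, -309.40065865778166]]
board [array([564.1, 191.2]), array([ 547.2, -223.5]), array([ 351.2, -214.7]), array([368.8, 199.1])]
pep [739.03585352 280.35268987]
salt [ 742.27981616 -294.73903353]
(39.39118194580078, 35.33245086669922) (61.42047882080078, 63.574275970458984) bowl [703.05552549  26.54811233] [np.float64(150.54486735325628)]
```

```bash
cat > plan.py <<'E'
# usage: plan.py x,y,z,yawdeg,rows ...   rows from the pose as it stands
import sys,json,numpy as np
from plant import monitor
o=monitor.get_obs();p=np.array(o["tool_pos"]);yaw=o["tcp_rot"][2]
print("t",round(o["time"],2),"pos",p.round(1),"rpy",np.round(np.degrees(o["tcp_rot"]),2),"w",round(o["grip_width"],1))
L=[];S=[]
for a in sys.argv[1:]:
    x,y,z,w,n=map(float,a.split(","));n=int(n)
    for k in range(n,0,-1):
        d=(np.array([x,y,z])-p)/k
        e=(np.radians(w)-yaw+np.pi)%(2*np.pi)-np.pi; e/=k
        X=np.array([np.cos(yaw),np.sin(yaw),0]);Y=np.array([np.sin(yaw),-np.cos(yaw),0])
        l=np.round(np.array([d@X,d@Y,-d[2]])/200,3);s=round(-e/(np.pi/2),3)
        if np.linalg.norm(l)>.3 or abs(s)>.118: print("TOO FAST")
        p=p+200*(l[0]*X+l[1]*Y);p[2]-=200*l[2];yaw-=s*np.pi/2
        L.append(l.tolist());S.append(s)
for i in range(0,len(L),8): print(json.dumps({"linear":L[i:i+8],"spin":S[i:i+8]}))
E
python3 plan.py 444,64,120,180,12 444,64,120,180,4
```

```text
t 0.1 pos [224.3 474.3 226.1] rpy [-1.7993e+02 -1.0000e-02  1.5469e+02] w 91.5
{"linear": [[-0.156, -0.115, 0.044], [-0.152, -0.121, 0.044], [-0.147, -0.126, 0.044], [-0.142, -0.132, 0.044], [-0.137, -0.137, 0.044], [-0.132, -0.142, 0.044], [-0.127, -0.147, 0.044], [-0.121, -0.151, 0.045]], "spin": [-0.023, -0.023, -0.024, -0.023, -0.024, -0.023, -0.024, -0.023]}
{"linear": [[-0.116, -0.156, 0.044], [-0.11, -0.16, 0.045], [-0.104, -0.164, 0.044], [-0.098, -0.167, 0.045], [0.0, 0.0, -0.0], [0.0, 0.0, -0.0], [0.0, 0.0, -0.0], [0.0, 0.0, -0.0]], "spin": [-0.024, -0.023, -0.024, -0.023, -0.0, -0.0, -0.0, -0.0]}
```

Request:
servo_tool(linear=[[-0.156,-0.115,0.044],[-0.152,-0.121,0.044],[-0.147,-0.126,0.044],[-0.142,-0.132,0.044],[-0.137,-0.137,0.044],[-0.132,-0.142,0.044],[-0.127,-0.147,0.044],[-0.121,-0.151,0.045]], spin=[-0.023,-0.023,-0.024,-0.023,-0.024,-0.023,-0.024,-0.023], hand=0.3)

```text
time: 1.1
tool_pos: [371.2, 200.0, 155.7]
tcp_rot: [-3.142, -0.0, 2.995]
contact_force: [1.1, -0.4, -0.5]
grip_width: 59.8
finger_force: 0.0
```

Request:
servo_tool(linear=[[-0.116,-0.156,0.044],[-0.11,-0.16,0.045],[-0.104,-0.164,0.044],[-0.098,-0.167,0.045],[0,0,0],[0,0,0],[0,0,0],[0,0,0]], spin=[-0.024,-0.023,-0.024,-0.023,0,0,0,0])

```text
time: 2.1
tool_pos: [444.0, 65.0, 120.8]
tcp_rot: [3.141, 0.0, -3.141]
contact_force: [-0.9, 0.6, -0.2]
grip_width: 59.4
finger_force: 0.0
```

```bash
python3 plan.py 444,64,43,180,6 444,64,43,180,2
python3 - <<'E'
from plant import optics
import cv2,numpy as np
c=optics.capture("wrist");np.savez("wrist.npz",**c);cv2.imwrite("pics/w1.png",c["frame"])
E
```

```text
t 2.1 pos [444.   65.  120.8] rpy [ 1.7999e+02  2.0000e-02 -1.7995e+02] w 59.4
{"linear": [[-0.0, -0.001, 0.065], [-0.0, -0.001, 0.065], [-0.0, -0.001, 0.065], [-0.0, -0.001, 0.065], [-0.0, -0.001, 0.064], [-0.0, -0.0, 0.065], [-0.0, -0.0, -0.0], [-0.0, -0.0, -0.0]], "spin": [0.0, 0.0, 0.0, 0.0, 0.0, 0.001, -0.0, -0.0]}
```

View pics/w1.png

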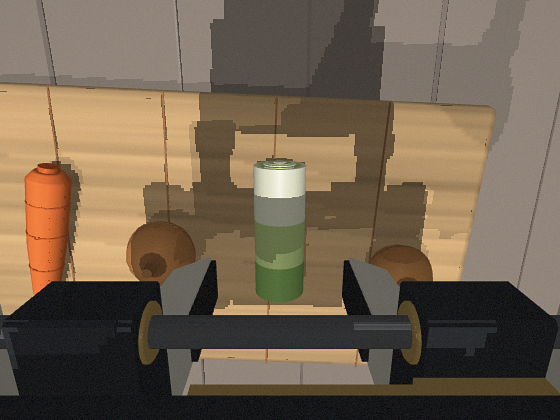

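The wrist view shows the leek at u≈280, centred between the pads, so I'm going down to grip it.

Request:
servo_tool(linear=[[0,-0.001,0.065],[0,-0.001,0.065],[0,-0.001,0.065],[0,-0.001,0.065],[0,0,0.065],[0,0,0.065],[0,0,0],[0,0,0]], spin=[0,0,0,0,0,0,0,0])

```text
time: 3.15
tool_pos: [444.4, 63.5, 42.6]
tcp_rot: [3.142, 0.0, 3.141]
contact_force: [0.2, -0.5, -0.1]
grip_width: 60.0
finger_force: 0.0
```

Request:
servo_tool(linear=[[0,0,0],[0,0,0],[0,0,0],[0,0,0],[0,0,0],[0,0,0],[0,0,-0.05],[0,0,-0.1]], spin=[0,0,0,0,0,0,0,0], hand=-1)

```text
time: 4.15
tool_pos: [443.6, 63.5, 72.6]
tcp_rot: [3.142, -0.002, 3.141]
contact_force: [0.9, -0.6, -1.2]
grip_width: 32.0
finger_force: 30.0
```

```bash
python3 plan.py 446,70,120,180,2 503.5,380.5,120,166,8 503.5,380.5,60,166,2 503.5,380.5,60,166,2 503.5,380.5,60,166,2
```

```text
t 4.15 pos [443.6  63.5  72.6] rpy [ 1.7999e+02 -1.1000e-01  1.7998e+02] w 32.0
{"linear": [[-0.006, 0.016, -0.118], [-0.006, 0.017, -0.119], [-0.036, 0.194, 0.0], [-0.03, 0.195, 0.0], [-0.024, 0.196, 0.0], [-0.018, 0.196, 0.0], [-0.012, 0.197, 0.0], [-0.006, 0.197, 0.0]], "spin": [-0.0, -0.0, 0.019, 0.019, 0.02, 0.019, 0.02, 0.019]}
{"linear": [[-0.0, 0.198, 0.0], [0.006, 0.197, 0.0], [-0.0, 0.0, 0.15], [-0.0, 0.0, 0.15], [-0.0, 0.0, 0.0], [-0.0, 0.0, 0.0], [-0.0, 0.0, 0.0], [-0.0, 0.0, 0.0]], "spin": [0.02, 0.019, 0.0, 0.0, 0.0, 0.0, 0.0, 0.0]}
```

Request:
servo_tool(linear=[[-0.006,0.016,-0.118],[-0.006,0.017,-0.119],[-0.036,0.194,0.0],[-0.03,0.195,0.0],[-0.024,0.196,0.0],[-0.018,0.196,0.0],[-0.012,0.197,0.0],[-0.006,0.197,0.0]], spin=[0,0,0.019,0.019,0.02,0.019,0.02,0.019])

```text
time: 5.15
tool_pos: [489.7, 304.1, 120.4]
tcp_rot: [-3.142, 0.0, 2.958]
contact_force: [0.5, -0.4, -1.2]
grip_width: 31.7
finger_force: 30.0
```

Request:
servo_tool(linear=[[0,0.198,0],[0.006,0.197,0],[0,0,0.15],[0,0,0.15],[0,0,0],[0,0,0],[0,0,0],[0,0,0]], spin=[0.02,0.019,0,0,0,0,0,0])

```text
time: 6.15
tool_pos: [504.6, 380.7, 61.1]
tcp_rot: [3.14, 0.001, 2.898]
contact_force: [0.2, -0.2, -1.1]
grip_width: 31.6
finger_force: 30.0
```

```bash
python3 plan.py 503.5,380.5,10,166,5 503.5,380.5,10,166,3
python3 - <<'E'
from plant import optics
import cv2,numpy as np
c=optics.capture("wrist");f=cv2.resize(c["frame"],None,fx=.7,fy=.7)
c=optics.capture("top");g=cv2.resize(c["frame"][190:320,60:220],None,fx=2.2,fy=2.2)
h=np.zeros((294,352,3),np.uint8);h[:g.shape[0],:g.shape[1]]=g[:294]
cv2.imwrite("pics/w2.png",np.hstack([f,h]))
E
```

```text
t 6.15 pos [504.6 380.7  61.1] rpy [1.7992e+02 8.0000e-02 1.6602e+02] w 31.6
{"linear": [[0.001, -0.0, 0.051], [0.001, -0.001, 0.051], [0.001, -0.0, 0.051], [0.001, -0.001, 0.051], [0.001, -0.0, 0.052], [-0.0, -0.0, -0.0], [-0.0, -0.0, -0.0], [-0.0, -0.0, -0.0]], "spin": [0.0, 0.0, 0.0, 0.0, 0.0, 0.0, 0.0, 0.0]}
```

View pics/w2.png

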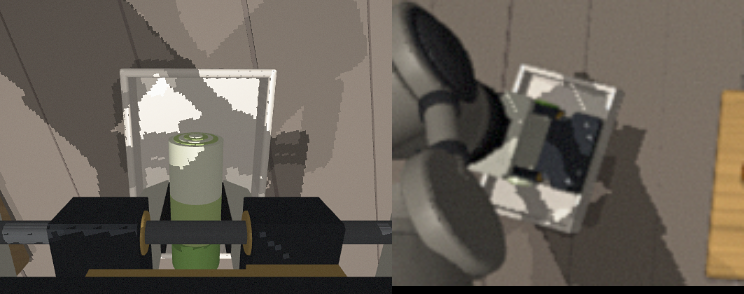

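The leek is at u≈195, between the dish walls at 122 and 276, and it lines up with the dish. Next I lower it and release.

Request:
servo_tool(linear=[[0.001,0,0.051],[0.001,0,0.051],[0.001,0,0.051],[0.001,0,0.051],[0.001,0,0.052],[0,0,0],[0,0,0],[0,0,0]], spin=[0,0,0,0,0,0,0,0])

```text
time: 7.25
tool_pos: [503.0, 380.8, 8.6]
tcp_rot: [3.142, -0.0, 2.898]
contact_force: [-0.0, 1.0, -1.0]
grip_width: 31.6
finger_force: 30.0
```

Request:
servo_tool(linear=[[0,0,0],[0,0,0],[0,0,0],[0,0,0],[0,0,-0.1],[0,0,-0.15],[0,0,-0.15],[0,0,-0.15]], spin=[0,0,0,0,0,0,0,0], hand=-0.09)

```text
time: 8.25
tool_pos: [503.0, 380.7, 119.7]
tcp_rot: [3.142, 0.0, 2.898]
contact_force: [-0.8, 0.0, -0.2]
grip_width: 41.8
finger_force: 0.0
```

```bash
python3 plan.py 476,142,125,90,8 476,142,125,90,2 476,142,43,90,4  476,142,43,90,2
```

```text
t 8.25 pos [503.  380.7 119.7] rpy [180.     0.   166.03] w 41.8
{"linear": [[-0.02, -0.149, -0.003], [-0.044, -0.144, -0.003], [-0.067, -0.134, -0.003], [-0.088, -0.121, -0.003], [-0.107, -0.105, -0.004], [-0.123, -0.086, -0.003], [-0.136, -0.065, -0.004], [-0.144, -0.041, -0.003]], "spin": [0.106, 0.106, 0.105, 0.106, 0.105, 0.106, 0.105, 0.106]}
{"linear": [[-0.0, 0.0, -0.0], [-0.0, 0.0, -0.0], [-0.0, 0.0, 0.102], [-0.0, 0.0, 0.103], [-0.0, 0.0, 0.102], [-0.0, 0.0, 0.103], [-0.0, 0.0, -0.0], [-0.0, 0.0, -0.0]], "spin": [-0.0, -0.0, -0.0, -0.0, -0.0, -0.0, -0.0, -0.0]}
```

Request:
servo_tool(linear=[[-0.02,-0.149,-0.003],[-0.044,-0.144,-0.003],[-0.067,-0.134,-0.003],[-0.088,-0.121,-0.003],[-0.107,-0.105,-0.004],[-0.123,-0.086,-0.003],[-0.136,-0.065,-0.004],[-0.144,-0.041,-0.003]], spin=[0.106,0.106,0.105,0.106,0.105,0.106,0.105,0.106], hand=0.55)

```text
time: 9.25
tool_pos: [475.9, 141.2, 124.1]
tcp_rot: [3.141, -0.0, 1.565]
contact_force: [1.4, -0.6, -0.2]
grip_width: 71.4
finger_force: 0.0
```

```bash
python3 - <<'E'
from plant import optics
import cv2,numpy as np
a=[cv2.resize(optics.capture("wrist")["frame"],None,fx=.7,fy=.7)]
a.append(cv2.resize(optics.capture("top")["frame"][190:320,60:220],(352,294)))
cv2.imwrite("pics/w3.png",np.hstack(a))
E
python3 plan.py 476,142,43,90,6 476,142,43,90,2
```

```text
t 9.35 pos [475.8 140.1 124.1] rpy [-1.7999e+02  3.0000e-02  8.9700e+01] w 71.1
{"linear": [[0.002, 0.0, 0.068], [0.002, 0.0, 0.068], [0.001, 0.0, 0.067], [0.002, 0.0, 0.068], [0.001, 0.001, 0.067], [0.002, 0.0, 0.068], [-0.0, 0.0, -0.0], [-0.0, 0.0, -0.0]], "spin": [-0.001, -0.0, -0.001, -0.0, -0.001, -0.0, -0.0, -0.0]}
```

View pics/w3.png

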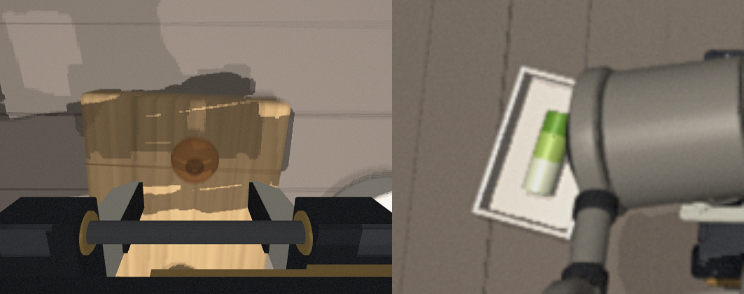

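The leek lies flat in the dish. The onion is at u≈195, centred between the fingers.

Request:
servo_tool(linear=[[0.002,0,0.068],[0.002,0,0.068],[0.001,0,0.067],[0.002,0,0.068],[0.001,0,0.067],[0.002,0,0.068],[0,0,0],[0,0,0]], spin=[0,0,0,0,0,0,0,0])

```text
time: 10.35
tool_pos: [476.2, 144.1, 42.9]
tcp_rot: [3.141, -0.0, 1.57]
contact_force: [-0.8, 0.9, 0.3]
grip_width: 71.1
finger_force: 0.0
```

Request:
servo_tool(linear=[[0,0,0],[0,0,0],[0,0,0],[0,0,0],[0,0,0],[0,0,0],[0,0,-0.05],[0,0,-0.1]], spin=[0,0,0,0,0,0,0,0], hand=-1)

```text
time: 11.35
tool_pos: [475.5, 144.0, 72.7]
tcp_rot: [-3.14, 0.0, 1.57]
contact_force: [0.4, -0.1, -0.4]
grip_width: 41.5
finger_force: 30.0
```

```bash
python3 plan.py 478,141,100,90,2 700,57,100,90,6 700,57,60,90,2 700,57,60,90,2 700,57,11,90,4
```

```text
t 11.35 pos [475.5 144.   72.7] rpy [-1.7989e+02  1.0000e-02  8.9970e+01] w 41.5
{"linear": [[-0.008, 0.006, -0.068], [-0.007, 0.007, -0.068], [-0.07, 0.185, -0.0], [-0.07, 0.185, -0.0], [-0.07, 0.185, -0.0], [-0.07, 0.185, -0.0], [-0.07, 0.185, -0.0], [-0.07, 0.185, -0.0]], "spin": [-0.0, -0.0, -0.0, -0.0, -0.0, -0.0, -0.0, -0.0]}
{"linear": [[0.0, -0.0, 0.1], [0.0, -0.0, 0.1], [0.0, -0.0, -0.0], [0.0, -0.0, -0.0], [0.0, -0.0, 0.061], [0.0, -0.0, 0.061], [0.0, -0.0, 0.061], [0.0, -0.0, 0.062]], "spin": [-0.0, -0.0, -0.0, -0.0, -0.0, -0.0, -0.0, -0.0]}
```

Request:
servo_tool(linear=[[-0.008,0.006,-0.068],[-0.007,0.007,-0.068],[-0.07,0.185,0],[-0.07,0.185,0],[-0.07,0.185,0],[-0.07,0.185,0],[-0.07,0.185,0],[-0.07,0.185,0]], spin=[0,0,0,0,0,0,0,0])

```text
time: 12.35
tool_pos: [701.6, 56.3, 100.1]
tcp_rot: [-3.141, -0.0, 1.57]
contact_force: [0.5, 0.2, -1.0]
grip_width: 41.8
finger_force: 30.0
```

```bash
python3 - <<'E'
from plant import optics
import cv2,numpy as np
a=[cv2.resize(optics.capture("wrist")["frame"],None,fx=.7,fy=.7)]
a.append(cv2.resize(optics.capture("side")["frame"][120:270,230:410],(352,294)))
cv2.imwrite("pics/w4.png",np.hstack(a))
E
python3 plan.py 700,57,60,90,2 700,57,11,90,4 700,57,11,90,2
```

```text
t 12.45 pos [703.2  54.8  99.3] rpy [1.799e+02 3.000e-02 8.985e+01] w 41.3
{"linear": [[0.005, -0.008, 0.098], [0.006, -0.008, 0.099], [0.0, -0.0, 0.061], [0.0, -0.0, 0.061], [0.0, -0.0, 0.061], [0.0, -0.0, 0.062], [0.0, -0.0, -0.0], [0.0, -0.0, -0.0]], "spin": [-0.001, -0.001, 0.0, 0.0, 0.0, 0.0, 0.0, 0.0]}
```

View pics/w4.png

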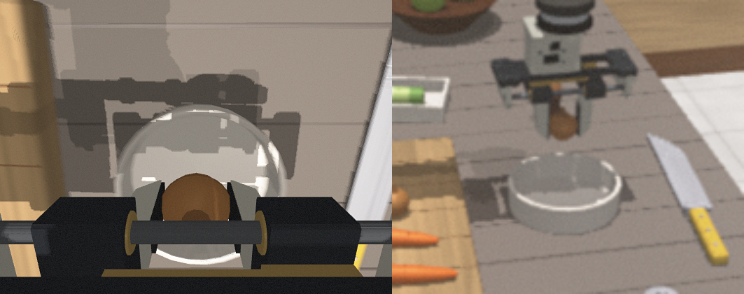

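The onion hangs over the bowl. The rim spans u 115–285, with the onion at u≈196, so it will fit inside.

Request:
servo_tool(linear=[[0,0.005,0.098],[0,0.005,0.099],[0,0,0.061],[0,0,0.061],[0,0,0.061],[0,0,0.062],[0,0,0],[0,0,0]], spin=[0,0,0,0,0,0,0,0])

```text
time: 13.45
tool_pos: [702.9, 57.0, 11.8]
tcp_rot: [3.141, -0.0, 1.57]
contact_force: [0.1, -0.2, 0.1]
grip_width: 41.7
finger_force: 30.0
```

Request:
servo_tool(linear=[[0,0,0],[0,0,0],[0,0,0],[0,0,0],[0,0,-0.05],[0,0,-0.12],[0,0,-0.15],[0,0,-0.15]], spin=[0,0,0,0,0,0,0,0], hand=0.25)

```text
time: 14.45
tool_pos: [702.7, 57.0, 107.2]
tcp_rot: [3.141, -0.0, 1.57]
contact_force: [-0.1, -0.0, 0.1]
grip_width: 57.1
finger_force: 0.0
```

```bash
python3 plan.py 459.5,-11.5,120,90,6 459.5,-11.5,120,90,2 459.5,-11.5,43,90,5 459.5,-11.5,43,90,3
python3 - <<'E'
from plant import optics
import cv2,numpy as np
a=[cv2.resize(optics.capture("wrist")["frame"],None,fx=.7,fy=.7)]
a.append(cv2.resize(optics.capture("side")["frame"][120:270,230:410],(352,294)))
cv2.imwrite("pics/w5.png",np.hstack(a))
E
```

```text
t 14.45 pos [702.7  57.  107.2] rpy [179.96  -0.    89.98] w 57.1
{"linear": [[-0.057, -0.203, -0.011], [-0.057, -0.203, -0.011], [-0.057, -0.202, -0.01], [-0.057, -0.203, -0.011], [-0.058, -0.202, -0.01], [-0.057, -0.203, -0.011], [-0.0, 0.0, 0.0], [-0.0, 0.0, 0.0]], "spin": [-0.0, -0.0, -0.0, -0.0, -0.0, -0.0, -0.0, -0.0]}
{"linear": [[-0.0, 0.0, 0.077], [-0.0, 0.0, 0.077], [-0.0, 0.0, 0.077], [-0.0, 0.0, 0.077], [-0.0, 0.0, 0.077], [-0.0, 0.0, 0.0], [-0.0, 0.0, 0.0], [-0.0, 0.0, 0.0]], "spin": [-0.0, -0.0, -0.0, -0.0, -0.0, -0.0, -0.0, -0.0]}
```

View pics/w5.png

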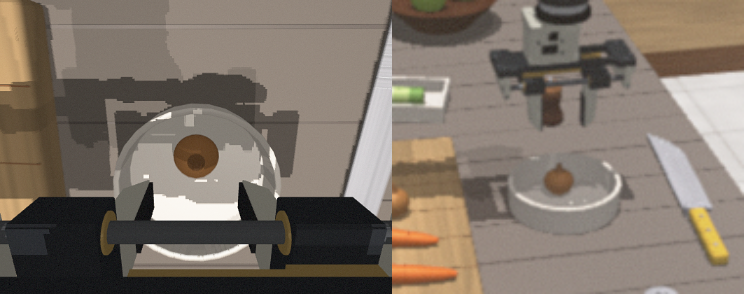

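The first onion stands on the bowl floor. Onion B is next.

Request:
servo_tool(linear=[[-0.057,-0.203,-0.011],[-0.057,-0.203,-0.011],[-0.057,-0.202,-0.01],[-0.057,-0.203,-0.011],[-0.058,-0.202,-0.01],[-0.057,-0.203,-0.011],[0,0,0],[0,0,0]], spin=[0,0,0,0,0,0,0,0], hand=0.55)

```text
time: 15.55
tool_pos: [460.2, -11.5, 118.5]
tcp_rot: [3.14, 0.0, 1.57]
contact_force: [1.0, 0.5, -0.3]
grip_width: 71.3
finger_force: 0.0
```

Request:
servo_tool(linear=[[0,0,0.077],[0,0,0.077],[0,0,0.077],[0,0,0.077],[0,0,0.077],[0,0,0],[0,0,0],[0,0,0]], spin=[0,0,0,0,0,0,0,0])

```text
time: 16.55
tool_pos: [459.9, -11.3, 41.2]
tcp_rot: [3.141, -0.0, 1.571]
contact_force: [0.1, 0.5, -0.4]
grip_width: 71.5
finger_force: 0.0
```

Request:
servo_tool(linear=[[0,0,0],[0,0,0],[0,0,0],[0,0,0],[0,0,0],[0,0,0],[0,0,-0.05],[0,0,-0.1]], spin=[0,0,0,0,0,0,0,0], hand=-1)

```text
time: 17.55
tool_pos: [458.8, -11.4, 71.5]
tcp_rot: [-3.14, -0.0, 1.57]
contact_force: [-0.2, 0.1, 0.2]
grip_width: 41.5
finger_force: 30.0
```

```bash
python3 plan.py 460,-11.5,100,90,2 703,-1,100,90,6 703,-1,60,90,2 703,-1,12,90,4 703,-1,12,90,2
```

```text
t 17.55 pos [458.8 -11.4  71.5] rpy [-1.799e+02 -2.000e-02  8.997e+01] w 41.5
{"linear": [[-0.0, 0.003, -0.071], [-0.001, 0.003, -0.071], [0.009, 0.202, -0.0], [0.009, 0.203, -0.0], [0.009, 0.202, -0.0], [0.009, 0.203, -0.0], [0.009, 0.202, -0.0], [0.009, 0.203, -0.0]], "spin": [-0.0, -0.0, -0.0, -0.0, -0.0, -0.0, -0.0, -0.0]}
{"linear": [[-0.0, -0.0, 0.1], [-0.0, -0.0, 0.1], [-0.0, -0.0, 0.06], [-0.0, -0.0, 0.06], [-0.0, -0.0, 0.06], [-0.0, -0.0, 0.06], [-0.0, -0.0, -0.0], [-0.0, -0.0, -0.0]], "spin": [-0.0, -0.0, -0.0, -0.0, -0.0, -0.0, -0.0, -0.0]}
```

Request:
servo_tool(linear=[[0,0.003,-0.071],[0,0.003,-0.071],[0.009,0.202,0],[0.009,0.203,0],[0.009,0.202,0],[0.009,0.203,0],[0.009,0.202,0],[0.009,0.203,0]], spin=[0,0,0,0,0,0,0,0])

```text
time: 18.55
tool_pos: [704.7, -0.6, 100.3]
tcp_rot: [3.141, -0.0, 1.57]
contact_force: [1.0, -0.4, -0.1]
grip_width: 41.8
finger_force: 30.0
```

Request:
servo_tool(linear=[[0,0,0],[0,0,0.1],[0,0,0.1],[0,0,0.06],[0,0,0.06],[0,0,0.07],[0,0,0.06],[0,0,0]], spin=[0,0,0,0,0,0,0,0])

```text
time: 19.55
tool_pos: [703.1, -0.7, 8.7]
tcp_rot: [-3.14, -0.0, 1.57]
contact_force: [-0.2, -0.3, -0.1]
grip_width: 42.0
finger_force: 30.0
```

Request:
servo_tool(linear=[[0,0,0],[0,0,0],[0,0,0],[0,0,0],[0,0,-0.05],[0,0,-0.12],[0,0,-0.15],[0,0,-0.15]], spin=[0,0,0,0,0,0,0,0], hand=0.25)

```text
time: 20.55
tool_pos: [703.7, -0.8, 105.5]
tcp_rot: [3.141, 0.0, 1.57]
contact_force: [-0.1, -0.0, 0.0]
grip_width: 57.3
finger_force: 0.0
```

```bash
python3 plan.py 444,-88,120,167.6,8 444,-88,120,167.6,2 444,-88,43,167.6,4 444,-88,43,167.6,2
```

```text
t 20.55 pos [703.7  -0.8 105.5] rpy [179.96   0.    89.98] w 57.3
{"linear": [[-0.055, -0.162, -0.009], [-0.026, -0.169, -0.009], [0.003, -0.171, -0.009], [0.031, -0.168, -0.009], [0.059, -0.161, -0.009], [0.086, -0.148, -0.009], [0.109, -0.132, -0.009], [0.131, -0.112, -0.01]], "spin": [-0.108, -0.108, -0.108, -0.108, -0.108, -0.107, -0.108, -0.107]}
{"linear": [[-0.0, 0.0, 0.0], [-0.0, 0.0, 0.0], [-0.0, 0.0, 0.096], [-0.0, 0.0, 0.096], [-0.0, 0.0, 0.097], [-0.0, 0.0, 0.096], [-0.0, 0.0, 0.0], [-0.0, 0.0, 0.0]], "spin": [-0.0, -0.0, -0.0, -0.0, -0.0, -0.0, -0.0, -0.0]}
```

Request:
servo_tool(linear=[[-0.055,-0.162,-0.009],[-0.026,-0.169,-0.009],[0.003,-0.171,-0.009],[0.031,-0.168,-0.009],[0.059,-0.161,-0.009],[0.086,-0.148,-0.009],[0.109,-0.132,-0.009],[0.131,-0.112,-0.01]], spin=[-0.108,-0.108,-0.108,-0.108,-0.108,-0.107,-0.108,-0.107], hand=0.1)

```text
time: 21.55
tool_pos: [443.1, -88.4, 119.2]
tcp_rot: [-3.141, 0.002, 2.93]
contact_force: [-0.5, 0.0, -1.0]
grip_width: 50.3
finger_force: 0.0
```

Request:
servo_tool(linear=[[0,0,0],[0,0,0],[0,0,0],[0,0,0],[0,0,0],[0,0,0],[0,0,0],[0,0,0]], spin=[0,0,0,0,0,0,0,0])

```text
time: 22.55
tool_pos: [443.8, -88.0, 118.3]
tcp_rot: [3.142, -0.0, 2.924]
contact_force: [0.0, -0.2, -0.4]
grip_width: 50.4
finger_force: 0.0
```

```bash
python3 plan.py 444,-88,43,167.6,6 444,-88,43,167.6,2
python3 - <<'E'
from plant import optics
import cv2,numpy as np
a=[cv2.resize(optics.capture("wrist")["frame"],None,fx=.7,fy=.7)]
a.append(cv2.resize(optics.capture("top")["frame"][130:250,200:344],(352,294)))
cv2.imwrite("pics/w6.png",np.hstack(a))
E
```

```text
t 22.55 pos [443.8 -88.  118.3] rpy [180.    -0.   167.55] w 50.4
{"linear": [[-0.0, 0.0, 0.063], [-0.0, 0.0, 0.063], [-0.0, 0.0, 0.063], [-0.0, 0.0, 0.063], [-0.0, 0.0, 0.062], [-0.001, 0.0, 0.063], [0.0, 0.0, -0.0], [0.0, 0.0, -0.0]], "spin": [-0.0, -0.0, -0.0, -0.0, -0.0, -0.001, 0.0, 0.0]}
```

View pics/w6.png

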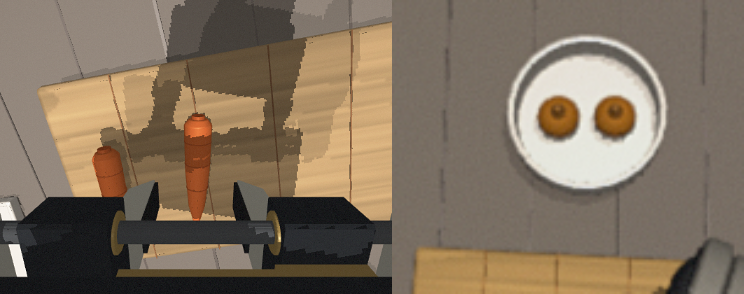

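Both onions stand in the bowl, at (558,118) and (614,118). The carrot is at u≈197, centred and lined up with the fingers.

Request:
servo_tool(linear=[[0,0,0.063],[0,0,0.063],[0,0,0.063],[0,0,0.063],[0,0,0.062],[0,0,0.063],[0,0,0],[0,0,0]], spin=[0,0,0,0,0,0,0,0])

```text
time: 23.65
tool_pos: [444.0, -88.1, 43.1]
tcp_rot: [3.142, 0.0, 2.924]
contact_force: [-0.3, 0.2, -0.3]
grip_width: 50.6
finger_force: 0.0
```

Request:
servo_tool(linear=[[0,0,0],[0,0,0],[0,0,0],[0,0,0],[0,0,0],[0,0,0],[0,0,-0.05],[0,0,-0.1]], spin=[0,0,0,0,0,0,0,0], hand=-1)

```text
time: 24.65
tool_pos: [443.2, -87.9, 73.0]
tcp_rot: [3.141, -0.002, 2.924]
contact_force: [0.7, 0.2, -0.5]
grip_width: 22.8
finger_force: 30.0
```

```bash
python3 - <<'E'
import numpy as np
c=np.array([535.4,-402.3]);a=np.radians(-5.9);X=np.array([np.cos(a),np.sin(a)]);Y=np.array([-X[1],X[0]])
for s in(-28,28): print(c-12*X+s*Y)
E
python3 plan.py 446,-90,120,167.6,2 520.6,-428.9,120,174.1,8 520.6,-428.9,60,174.1,2  520.6,-428.9,60,174.1,4
```

```text
[ 520.58537516 -428.91816844]
[ 526.34175722 -373.21481068]
t 24.65 pos [443.2 -87.9  73. ] rpy [ 1.7998e+02 -1.1000e-01  1.6756e+02] w 22.8
{"linear": [[-0.008, -0.004, -0.117], [-0.008, -0.003, -0.118], [-0.091, -0.197, 0.0], [-0.088, -0.198, 0.0], [-0.086, -0.199, 0.0], [-0.083, -0.201, 0.0], [-0.08, -0.202, 0.0], [-0.077, -0.203, 0.0]], "spin": [-0.0, -0.0, -0.009, -0.009, -0.009, -0.009, -0.009, -0.009]}
{"linear": [[-0.074, -0.204, 0.0], [-0.071, -0.204, 0.0], [-0.0, -0.0, 0.15], [-0.0, -0.0, 0.15], [-0.0, -0.0, 0.0], [-0.0, -0.0, 0.0], [-0.0, -0.0, 0.0], [-0.0, -0.0, 0.0]], "spin": [-0.009, -0.01, 0.0, 0.0, 0.0, 0.0, 0.0, 0.0]}
```

Request:
servo_tool(linear=[[-0.008,-0.004,-0.117],[-0.008,-0.003,-0.118],[-0.091,-0.197,0],[-0.088,-0.198,0],[-0.086,-0.199,0],[-0.083,-0.201,0],[-0.08,-0.202,0],[-0.077,-0.203,0]], spin=[0,0,-0.009,-0.009,-0.009,-0.009,-0.009,-0.009])

```text
time: 25.65
tool_pos: [502.6, -345.8, 120.2]
tcp_rot: [3.141, -0.0, 3.01]
contact_force: [0.8, 0.4, -1.0]
grip_width: 23.1
finger_force: 30.0
```

Request:
servo_tool(linear=[[-0.074,-0.204,0],[-0.071,-0.204,0],[0,0,0.15],[0,0,0.15],[0,0,0],[0,0,0],[0,0,0],[0,0,0]], spin=[-0.009,-0.01,0,0,0,0,0,0])

```text
time: 26.65
tool_pos: [521.6, -429.4, 61.2]
tcp_rot: [-3.14, 0.002, 3.039]
contact_force: [-0.9, 0.2, -1.5]
grip_width: 23.1
finger_force: 30.0
```

```bash
python3 plan.py 520.6,-428.9,12,174.1,5 520.6,-428.9,12,174.1,3
python3 - <<'E'
from plant import optics
import cv2,numpy as np
a=[cv2.resize(optics.capture("wrist")["frame"],None,fx=.7,fy=.7)]
a.append(cv2.resize(optics.capture("side")["frame"][200:380,200:416],(352,294)))
cv2.imwrite("pics/w7.png",np.hstack(a))
E
```

```text
t 26.65 pos [ 521.6 -429.4   61.2] rpy [-1.7993e+02  9.0000e-02  1.7414e+02] w 23.1
{"linear": [[0.001, 0.0, 0.049], [0.001, 0.0, 0.049], [0.001, 0.001, 0.049], [0.001, 0.0, 0.05], [0.001, 0.001, 0.049], [0.0, -0.0, 0.0], [0.0, -0.0, 0.0], [0.0, -0.0, 0.0]], "spin": [0.0, 0.0, 0.0, 0.0, 0.0, 0.0, 0.0, 0.0]}
```

View pics/w7.png

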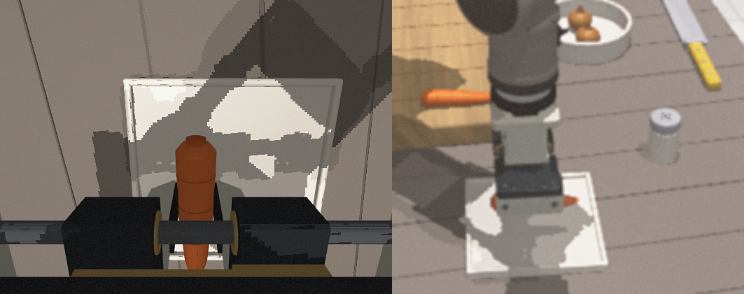

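The carrot is over the left part of the plate and lined up with it, well clear of the rim.

Request:
servo_tool(linear=[[0.001,0,0.049],[0.001,0,0.049],[0.001,0,0.049],[0.001,0,0.05],[0.001,0,0.049],[0,0,0],[0,0,0],[0,0,0]], spin=[0,0,0,0,0,0,0,0])

```text
time: 27.75
tool_pos: [520.1, -428.9, 10.4]
tcp_rot: [3.141, -0.0, 3.039]
contact_force: [-0.5, 0.4, -0.2]
grip_width: 23.0
finger_force: 30.0
```

Request:
servo_tool(linear=[[0,0,0],[0,0,0],[0,0,0],[0,0,0],[0,0,-0.1],[0,0,-0.15],[0,0,-0.15],[0,0,-0.15]], spin=[0,0,0,0,0,0,0,0], hand=-0.2)

```text
time: 28.75
tool_pos: [520.4, -429.1, 123.4]
tcp_rot: [-3.141, 0.001, 3.039]
contact_force: [-0.3, -0.9, 0.2]
grip_width: 36.8
finger_force: 0.0
```

```bash
python3 plan.py 455,-172,120,174,6 455,-172,120,174,2 455,-172,43,174,6 455,-172,43,174,2
```

```text
t 28.75 pos [ 520.4 -429.1  123.4] rpy [-1.7994e+02  8.0000e-02  1.7413e+02] w 36.8
{"linear": [[0.076, 0.208, 0.003], [0.076, 0.207, 0.003], [0.076, 0.208, 0.003], [0.076, 0.207, 0.003], [0.076, 0.208, 0.003], [0.077, 0.207, 0.002], [0.0, 0.0, 0.0], [0.0, 0.0, 0.0]], "spin": [0.0, 0.0, 0.0, 0.0, 0.001, 0.0, 0.0, 0.0]}
{"linear": [[0.0, 0.0, 0.064], [0.0, 0.0, 0.064], [0.0, 0.0, 0.064], [0.0, 0.0, 0.064], [0.0, 0.0, 0.065], [0.0, 0.0, 0.064], [0.0, 0.0, 0.0], [0.0, 0.0, 0.0]], "spin": [0.0, 0.0, 0.0, 0.0, 0.0, 0.0, 0.0, 0.0]}
```

Request:
servo_tool(linear=[[0.076,0.208,0.003],[0.076,0.207,0.003],[0.076,0.208,0.003],[0.076,0.207,0.003],[0.076,0.208,0.003],[0.077,0.207,0.002],[0,0,0],[0,0,0]], spin=[0,0,0,0,0,0,0,0], hand=0.1)

```text
time: 29.75
tool_pos: [455.7, -172.6, 118.6]
tcp_rot: [-3.14, 0.003, 3.04]
contact_force: [-0.7, -0.8, 0.1]
grip_width: 50.7
finger_force: 0.0
```

```bash
python3 plan.py 455,-172,43,174,6 455,-172,43,174,2
python3 - <<'E'
from plant import optics
import cv2,numpy as np
a=[cv2.resize(optics.capture("wrist")["frame"],None,fx=.7,fy=.7)]
a.append(cv2.resize(optics.capture("top")["frame"][195:300,400:526],(352,294)))
cv2.imwrite("pics/w8.png",np.hstack(a))
E
```

```text
t 29.75 pos [ 455.7 -172.6  118.6] rpy [-1.7992e+02  1.5000e-01  1.7415e+02] w 50.7
{"linear": [[0.001, 0.0, 0.063], [0.001, 0.001, 0.063], [0.0, 0.0, 0.063], [0.001, 0.001, 0.063], [0.0, 0.0, 0.063], [0.001, 0.001, 0.063], [-0.0, -0.0, -0.0], [-0.0, -0.0, -0.0]], "spin": [0.0, 0.0, 0.0, 0.001, 0.0, 0.001, -0.0, -0.0]}
```

View pics/w8.png

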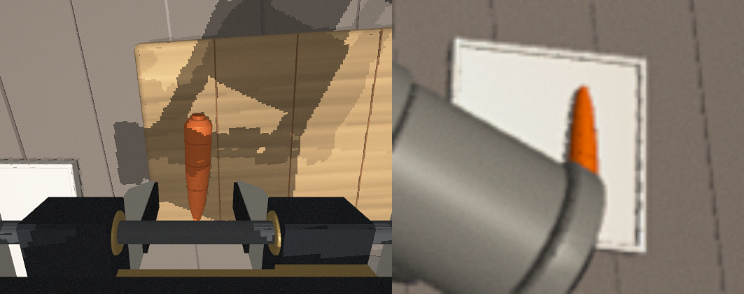

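The first carrot lies on the plate at about (585,140), and the second is centred in the grip at u≈198.

Request:
servo_tool(linear=[[0,0,0.063],[0,0,0.063],[0,0,0.063],[0,0,0.063],[0,0,0.062],[0,0,0.062],[0,0,0],[0,0,0]], spin=[0,0,0,0,0,0,0,0])

```text
time: 30.85
tool_pos: [454.8, -171.8, 42.0]
tcp_rot: [3.141, -0.0, 3.039]
contact_force: [-0.2, 0.4, 1.3]
grip_width: 50.3
finger_force: 0.0
```

Request:
servo_tool(linear=[[0,0,0],[0,0,0],[0,0,0],[0,0,0],[0,0,0],[0,0,0],[0,0,-0.05],[0,0,-0.1]], spin=[0,0,0,0,0,0,0,0], hand=-1)

```text
time: 31.85
tool_pos: [454.2, -171.6, 72.2]
tcp_rot: [3.141, -0.002, 3.039]
contact_force: [0.3, -1.0, -0.1]
grip_width: 22.6
finger_force: 30.0
```

```bash
python3 plan.py 455,-172,110,174,2 526.3,-373.2,110,174.1,6 526.3,-373.2,40,174.1,2 526.3,-373.2,40,174.1,2  526.3,-373.2,12,174.1,2  526.3,-373.2,12,174.1,2
```

```text
t 31.85 pos [ 454.2 -171.6   72.2] rpy [ 1.7996e+02 -9.0000e-02  1.7413e+02] w 22.6
{"linear": [[-0.002, -0.001, -0.094], [-0.002, -0.0, -0.095], [-0.077, -0.161, 0.0], [-0.076, -0.161, 0.0], [-0.077, -0.16, 0.0], [-0.076, -0.161, 0.0], [-0.077, -0.16, 0.0], [-0.076, -0.161, 0.0]], "spin": [0.001, 0.0, -0.0, -0.0, -0.0, -0.0, -0.0, -0.001]}
{"linear": [[-0.0, 0.0, 0.175], [-0.0, 0.0, 0.175], [-0.0, 0.0, 0.0], [-0.0, 0.0, 0.0], [-0.0, 0.0, 0.07], [-0.0, 0.0, 0.07], [-0.0, 0.0, 0.0], [-0.0, 0.0, 0.0]], "spin": [0.0, 0.0, 0.0, 0.0, 0.0, 0.0, 0.0, 0.0]}
```

Request:
servo_tool(linear=[[-0.002,-0.001,-0.094],[-0.002,0,-0.095],[-0.077,-0.161,0],[-0.076,-0.161,0],[-0.077,-0.16,0],[-0.076,-0.161,0],[-0.077,-0.16,0],[-0.076,-0.161,0]], spin=[0,0,0,0,0,0,0,0])

```text
time: 32.85
tool_pos: [527.3, -374.4, 110.4]
tcp_rot: [3.142, 0.0, 3.039]
contact_force: [0.2, 0.6, 0.2]
grip_width: 22.8
finger_force: 30.0
```

Request:
servo_tool(linear=[[0,0,0],[0,0,0.175],[0,0,0.175],[0,0,0],[0,0,0.07],[0,0,0.07],[0,0,0],[0,0,0]], spin=[0,0,0,0,0,0,0,0])

```text
time: 33.85
tool_pos: [527.3, -373.5, 12.3]
tcp_rot: [-3.141, 0.0, 3.039]
contact_force: [-0.6, 0.1, -0.2]
grip_width: 22.5
finger_force: 30.0
```

Request:
servo_tool(linear=[[0,0,0],[0,0,0],[0,0,0],[0,0,0],[0,0,-0.1],[0,0,-0.15],[0,0,-0.15],[0,0,-0.15]], spin=[0,0,0,0,0,0,0,0], hand=-0.2)

```text
time: 34.85
tool_pos: [527.0, -373.3, 122.9]
tcp_rot: [3.141, -0.0, 3.039]
contact_force: [-0.0, -0.2, -0.4]
grip_width: 36.4
finger_force: 0.0
```

Request:
servo_tool(linear=[[0.08,0.2,-0.1],[0.08,0.2,0],[0.08,0.2,0],[0.08,0.2,0],[0.08,0.2,0],[0,0,0],[0,0,0],[0,0,0]], spin=[0,0,0,0,0,0,0,0])

```text
time: 35.85
tool_pos: [468.4, -167.3, 141.9]
tcp_rot: [-3.141, 0.001, 3.038]
contact_force: [-0.3, 0.1, 0.2]
grip_width: 37.0
finger_force: 0.0
```

```bash
python3 - <<'E'
from plant import optics
import cv2,numpy as np
a=[cv2.resize(optics.capture("top")["frame"][195:300,400:526],(352,294))]
a.append(cv2.resize(optics.capture("side")["frame"][140:380,170:458],(352,294)))
cv2.imwrite("pics/w9.png",np.hstack(a))
E
```

```text
(no output)
```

View pics/w9.png

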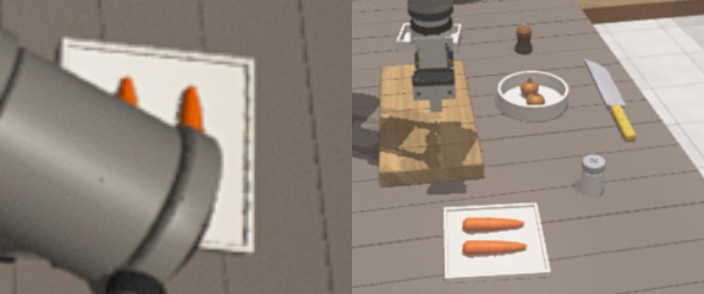

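The side view shows both carrots side by side inside the plate rim, both onions in the bowl, and the pots untouched. The arm is clear, so I'm handing in.

```bash
python3 -c "
from plant import workorder
print(workorder.close_job())"
```

```text
the job is handed in; nothing more can be done
None
```

The job is handed in, with no verdict returned: by the camera views both carrots lie on the plate, both onions stand in the bowl, the leek lies flat in the dish, and the salt and pepper pots were not touched.

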